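# Empty the milling jar by its tilting stand and take it out for washing

### The arm

A 6-joint arm with a two-finger parallel gripper is mounted at the origin on a cart in front of the work surface, level with it; the furniture and walls round the work are solid. World frame = base frame: x ahead of the robot, y to its left, z up, the work surface at z = 0. Lengths are in m, angles in rad, forces in N, time in s.
With the tool pointing down it reaches from about 0.375 to 0.925 m from the base axis. Payload 5.7 kg.
Tool frame: the origin (TCP) lies on the centre line of the jaws, within the pads' length; the fingertips stand 17 mm ahead of it and the grasp point (between the pads) lies 2 mm behind it; z points along the fingers, y is the line along which they close (so a half turn about z gives the same grasp; the last joint's range is limited). The gripper opens to 85 mm and grips with 20 to 120 N. Pads are 22 mm wide; open, the fingers measure 114 mm over their backs; the gripper's body (76 mm by 85 mm) begins 54 mm behind the grasp point. The pads swing forward as they close: fully open they stand 13 mm farther back than shut.
Start: joints at [1.006, 0.359, 1.51, -0, 1.272, -0.115], TCP at [0.261, 0.54, 0.248] pointing down, gripper open.
Joint ranges: [-2.97, 2.97], [-1.01, 2.36], [0.21, 2.38], [-0.96, 4.11], [0.2, 2.71], [-2.98, 2.98]. Speed limits (rad/s): [2.39, 2.39, 3.14, 3.14, 3.14, 3.14].

### API

Orientations are given as a unit quaternion [x, y, z, w].
In Python, from station import * gives the robot as it stands.
- The arm moves only by the shell command python3 -m crank 'ROWS' [FORCE]. ROWS is JSON, a list of rows, each a list of 7 numbers: the opening, from 0 (shut) to 1 (fully open), then the shift along the tool's x, y, z in units of 2.5 cm (1.0 is 2.5 cm), then the turn, a rotation vector about the tool's x, y, z in units of 0.15 rad (1.0 is 0.15 rad). A call has 1 to 5 rows; each row shifts and turns the commanded pose from where the row before left it, along the tool's axes as they then stand; what a row does not reach is not made up. A row lasts 1/8 s, in which the tool goes at most 62.5 mm and 10.7 degrees, less where a joint would pass 70% of its speed; a pose out of reach is approached as far as the arm can. A call with a number of a shift or a turn outside -1 to 1 is refused whole. A call with a gripper value outside its range is refused whole. The fingers move at their own pace and stop on an object; FORCE is the grip in N (left out, the last holds). Time passes only in rows, so rows that do not move let the fingers close. It gives the time, the measured TCP pose, the force, the opening and the grip force at its end, in the units of the state.
- observe(): the state, without advancing time (a new reading comes with each control period).
- snapshot(name): name is "side" or "top" or "wrist"; returns a dict with "image" (384x512x3 uint8, red, green, blue), "intrinsics" (3x3 intrinsics, pixels), "cam_to_world" (4x4, takes a point from camera to world coordinates). Camera axes: x right, y down, z forward; pixel columns grow to the right and rows downward; lengths in m; the calibration is good to about 2 mm. A picture is of the moment at which its call begins. There is no depth.
- sign_off(): hands the job in; it is judged then, once.
The state is a dict: "clock": time; "joint_pos": joint angles; "joint_velocities": joint speeds; "tau": joint torques, N m; "eef_pos": TCP position; "ee_rot": TCP orientation; "force": force on the tool from outside, world axes, zero at the start; "ft_torque": the same for the moment, N m; "gripper_width": opening from 0.0 (shut) to 1.0 (fully open); "grip_force": force on a finger pad.
Only numpy, scipy, OpenCV 4.12 (cv2) and the standard library are available. Lean on these libraries where they do the work, as an engineer would, in place of code of your own. Each camera call takes 0.05 s, during which the arm holds its last target. There are 200 camera calls.

### The job

Tip the milling jar with the red-handled lever of its stand until all four steel grinding balls have run out into the round pan, and lead the lever back until the cradle is upright on its stop again. Then pull the empty jar out of its spring clip, sideways and towards the open side of the clip, and set it down gently, upright, on the floor of the white wash tray. Leave the pan and everything else on the bench where it is.

Things in the scene. Friction and masses are not known exactly. Their poses are not given: they have to be found in the camera images.
- tilt_stand: Fixed tilting stand: base plate 118 x 124 mm, two aluminium uprights (tops 147 mm high, outer faces 47 mm either side of the middle, bushes to 52 mm) carrying a blue cradle on a level pivot. Origin on the bench under the middle of the pivot; z up; y along the pivot; x from the stand towards the pan. The spring clip opens towards -x. The lever is on the -y side.
- pivot (a point): The point on the pivot axis (which runs along the stand's y) midway between the uprights, 130 mm above the bench, fixed to the stand. Axes as the stand's.
- cradle (a joint): Angle of the cradle (rad) about the stand's +y: 0 = jar upright, on its stop; grows as the jar's mouth tips over towards the pan (+x); 1.57 = jar level; end stop at 2.356. The balls run out soon after 1.57; tipped slowly they fall into the pan. A stiff pivot (0.3 N m, about 3 N at the handle): it stays where it is left.
- lever_grip (a point): Centre of the red handle, a round sleeve 24 mm thick and 44 mm long that turns freely on a pin along the stand's y, outboard of the 9 mm lever rod. 100 mm from the pivot axis, 105 mm to the stand's -y. Jar upright: 92 mm to -x, 38 mm above the axis (22.5 degrees above level). As the jar tips it turns with the cradle: up over the top, down to the same height on the +x side.
- jar_seat (a point): Point of the cradle where the jar's middle lies when it is fully in the clip: 12.5 mm above the pivot axis with the cradle upright (then the jar's foot rests on the cradle floor, 90 mm above the bench). The C-shaped spring clip grips the jar 44 to 58 mm above its foot, just above its collar, so it cannot be lifted out.
- jar_mid (a point): Centre (half-way up) of the loose steel milling jar: cup 46 mm across, 105 mm tall, about 0.28 kg, z towards its mouth; collar 54 mm across, 36 to 42 mm above the foot. 45 mm above the clip is free to grasp from above; held front and back (the stand's x) it does not tip. It comes out only straight towards the stand's -x, against 10 to 15 N till the clip snaps open; clear 85 mm out.
- pan: The loose round steel pan on the bench behind the stand, 127 mm across, 39 mm high, 120 mm across inside. Origin at the centre of its underside; inner floor 2.5 mm above that.
- ball_0_center (a point): Centre of a steel grinding ball, 15 mm across, at first in the jar.
- ball_1_center (a point): Centre of the second ball, as ball_0.
- ball_2_center (a point): Centre of the third ball, as ball_0.
- ball_3_center (a point): Centre of the fourth ball, as ball_0.
- wash_tray: White wash tray, fixed on the bench, 150 mm (its x) by 200 mm (its y), walls 28 mm high and 4 mm thick. Origin at the centre of its underside; floor 4 mm above.
- tray_spot (a point): Point on the tray's floor in the middle of its free half (45 mm towards the tray's -y from its centre). The jar may stand anywhere on the tray's floor; this spot is free.
- jar_lid: The jar's loose steel lid, 52 mm across, 20 mm high, lying in the +y half of the tray. Origin at the centre of its underside.
- timer: Bench timer, 74 x 62 x 19 mm; origin at its underside. To be left alone.
- tape_roll: Roll of yellow tape lying flat, 78 x 90 x 19 mm; origin at its underside. To be left alone.
- notebook: Dark notebook, 212 x 150 x 15 mm; origin at its underside. To be left alone.
- marker_1: Red marker pen, 139 mm long, 12 mm thick; origin at its underside. To be left alone.
- tube_rack: Orange rack of micro tubes, 66 x 142 x 47 mm; origin at its underside. To be left alone.
- tip_box: Light blue box of pipette tips with clear lid, 94 x 128 x 89 mm; origin at its underside. To be left alone.
Not all that is in view belongs to the job. What is shaped like the part that bears jar_mid but blue or purple is not meant.

How it is judged:
On the way, in this order (a step that is already met when the one before it is completed fails the run):
1. with the jar in its clip and the cradle tipped over, all four balls lie in the pan (value of joint cradle above 1.2 rad and distance between jar_mid and jar_seat below 0.01 m and horizontal distance between each of ball_0_center, ball_1_center, ball_2_center, ball_3_center and pan below 0.06 m and z of each of ball_0_center, ball_1_center, ball_2_center, ball_3_center in the frame of pan below 0.034 m), for 0.2 s.
2. the cradle is back upright on its stop with the jar still in its clip (value of joint cradle below 0.1 rad and distance between jar_mid and jar_seat below 0.01 m and horizontal distance between each of ball_0_center, ball_1_center, ball_2_center, ball_3_center and pan below 0.06 m and z of each of ball_0_center, ball_1_center, ball_2_center, ball_3_center in the frame of pan below 0.034 m), for 0.2 s.
At the end, for the whole second after the job is handed in: The jar stands upright (within 0.08 rad) and still on the floor of the wash tray; all four balls lie in the pan; the cradle is upright on its stop (within 0.1 rad) (angle between jar_mid's own z axis and vertical below 0.08 rad and x of jar_mid in the frame of wash_tray between -0.06 and 0.06 m and y of jar_mid in the frame of wash_tray between -0.085 and 0.085 m and z of jar_mid in the frame of wash_tray between 0.05 and 0.062 m and linear speed of jar below 0.02 m/s and horizontal distance between each of ball_0_center, ball_1_center, ball_2_center, ball_3_center and pan below 0.06 m and z of each of ball_0_center, ball_1_center, ball_2_center, ball_3_center in the frame of pan below 0.034 m and value of joint cradle below 0.1 rad); the robot touches nothing.
It fails at once if the pan is moved more than 30 mm (distance of pan from where it was at the start of the episode above 0.03 m).
It fails at once if the timer, tape, notebook, marker, tube rack or tip box is moved more than 30 mm (distance of any of timer, tape_roll, notebook, marker_1, tube_rack, tip_box from where it was at the start of the episode above 0.03 m).
It fails at once if the jar is dropped or thrown into the tray (faster than 0.5 m/s close above its floor) (linear speed of jar above 0.5 m/s and horizontal distance between jar_mid and wash_tray below 0.12 m and z of jar_mid in the frame of wash_tray below 0.08 m).
It also fails if it takes over 61 s, if anything falls off the work surface, if the arm or the gripper's body presses on something with over 40 N, if the wrist force passes 120 N, or if a joint passes its speed limit or range.

## Working session

There is one attempt and no reset: what is moved stays moved. The work goes in short steps, Python scripts to look and compute and a shell command to move; the robot and the scene stay as the last step left them, time stands still between calls to the robot, and variables do not carry over. Pictures are saved under pics/ and viewed, at most 12 in all, crops included, and the job is handed in when it is done.

```bash
mkdir -p pics; ls; python3 - <<'E'
from station import *
import cv2,pickle
d={}
for n in("side","top","wrist"):
    s=snapshot(n); d[n]=s; cv2.imwrite(f"pics/{n}0.png",cv2.resize(s["image"][:,:,::-1],(800,600),interpolation=cv2.INTER_CUBIC))
    print(n,s["intrinsics"].tolist() if hasattr(s["intrinsics"],'tolist') else s["intrinsics"],s["cam_to_world"])
pickle.dump(d,open("d.pkl","wb"))
print(observe())
E
```

```text
pics
side [[357.3650755560523, 0.0, 254.19120821305629], [0.0, 357.3650755560523, 198.788866745063], [0.0, 0.0, 1.0]] [[ 0.97583869 -0.08716715  0.20035152  0.23627169]
 [-0.21826054 -0.34668139  0.91223591 -1.33964431]
 [-0.01005886 -0.93392393 -0.35733026  0.62419134]
 [ 0.          0.          0.          1.        ]]
top [[433.08242271750436, 0.0, 257.2124015567795], [0.0, 433.08242271750436, 192.82286263974754], [0.0, 0.0, 1.0]] [[ 0.00758715 -0.98390749  0.17851746  0.28256677]
 [-0.99987826 -0.00989869 -0.01206139 -0.05265162]
 [ 0.01363438 -0.17840421 -0.98386282  1.49317908]
 [ 0.          0.          0.          1.        ]]
wrist [[315.73750800219995, 0.0, 257.7387907581744], [0.0, 315.73750800219995, 186.32984507672677], [0.0, 0.0, 1.0]] [[ 4.34996251e-01  8.58890805e-01  2.70342091e-01  1.91586135e-01]
 [ 9.00431927e-01 -4.14667868e-01 -1.31426420e-01  5.74665394e-01]
 [-7.78764966e-04  3.00594650e-01 -9.53751671e-01  3.73776949e-01]
 [ 0.00000000e+00  0.00000000e+00  0.00000000e+00  1.00000000e+00]]
{'clock': 0.15, 'joint_pos': array([ 1.00588433e+00,  3.59403097e-01,  1.51118275e+00, -3.79226985e-05,
        1.27249557e+00, -1.15099494e-01]), 'joint_velocities': array([-0.00093464, -0.00164143, -0.00419939,  0.00106428, -0.00166502,
        0.00207738]), 'tau': array([ 6.00929852e-04, -5.28023958e+01, -2.78929800e+01, -1.19199667e-04,
        8.25832598e-03, -5.50537629e-05]), 'eef_pos': array([0.26062733, 0.53988392, 0.24760924]), 'ee_rot': array([ 2.23009470e-01,  9.74815994e-01, -7.07813465e-04, -2.31164193e-04]), 'force': array([-0.62156432,  0.2043123 , -1.39984226]), 'ft_torque': array([-0.02242971, -0.05966976,  0.00559273]), 'grip_force': 0.0, 'gripper_width': 1.0013737809046446}
```

View pics/side0.png

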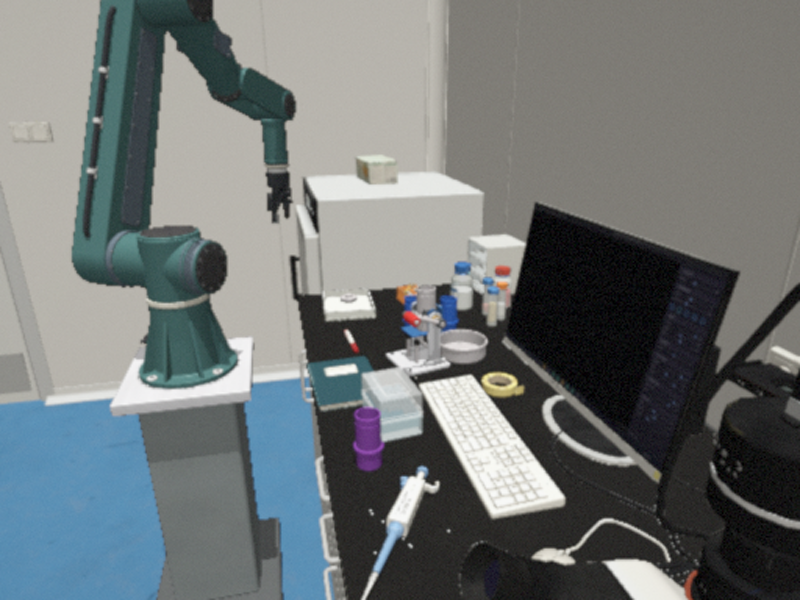

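View pics/top0.png

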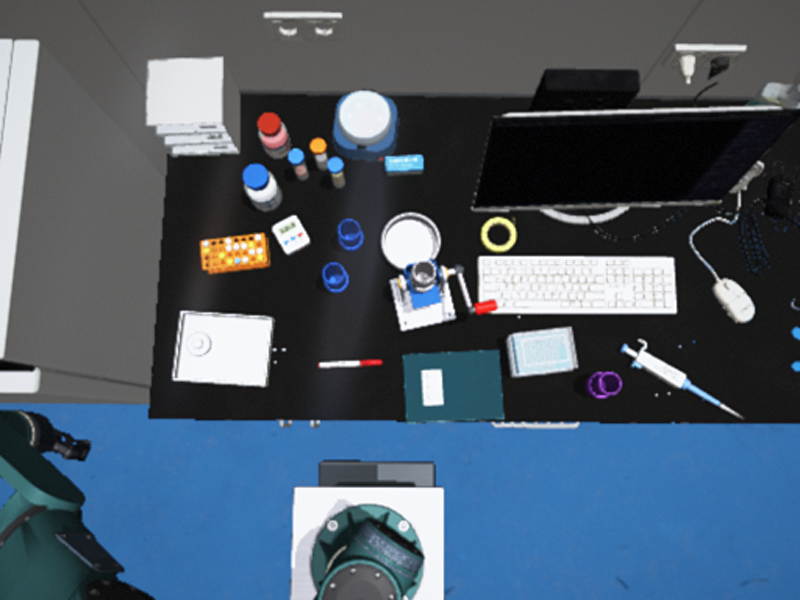

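The side picture shows the stand at about (425,340) with the pan behind it. In the top picture the candidates are the steel jar in the stand (423,272), blue jars (350,234) and (335,277), and a purple one (605,385). The steel jar held in the blue cradle is the one meant. The pan is at (410,242), the tray at (223,349) with the lid at (200,343), and the red handle at (486,307). I'll confirm in an enlarged crop.

```bash
python3 - <<'E'
import cv2,pickle
d=pickle.load(open("d.pkl","rb"))
t=d["top"]["image"][:,:,::-1]
a=t[130:220,235:335]; cv2.imwrite("pics/c1.png",cv2.resize(a,(800,720)[:1]+(600,) if 0 else (660,594),interpolation=cv2.INTER_CUBIC)) # x6.6
b=d["side"]["image"][:,:,::-1][175:250,190:320]; 
c=t[190:255,100:190]
import numpy as np
B=cv2.resize(b,(780,450),interpolation=cv2.INTER_CUBIC)
cv2.imwrite("pics/c2.png",B)
E
```

```text
(no output)
```

View pics/c1.png

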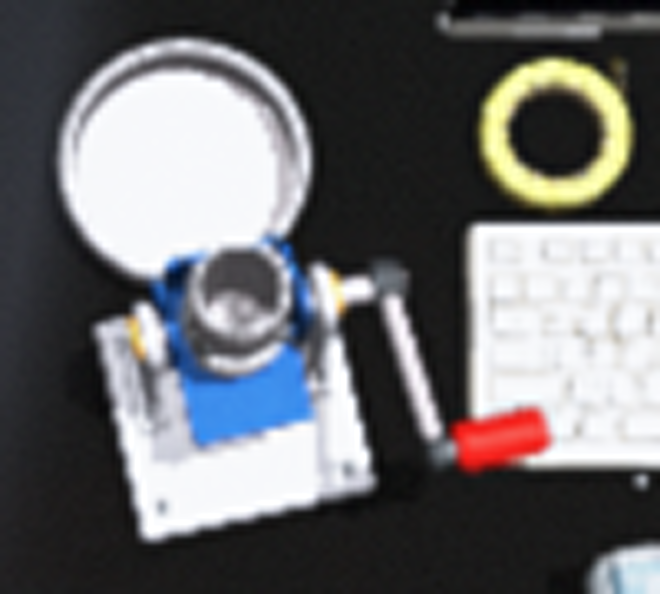

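View pics/c2.png

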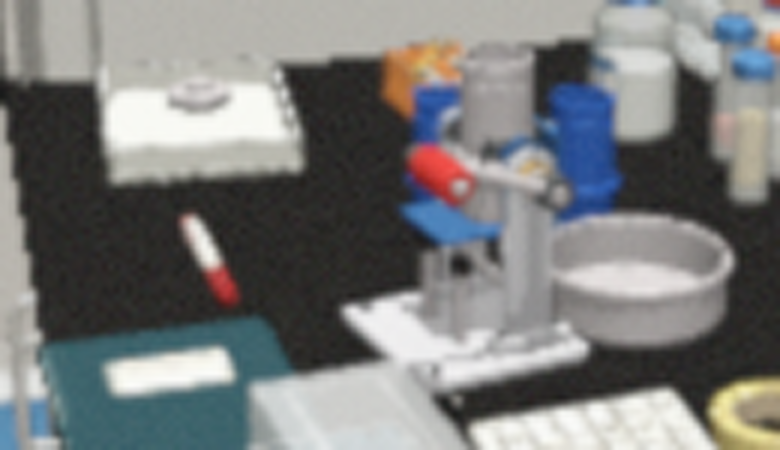

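Confirmed: the grey steel jar, rim centre (241,284) in the first crop, sits in the blue cradle, with the handle centre at (503,438). The clip opens towards the bottom of the picture.

```bash
cat > h.py <<'E'
import numpy as np,cv2,pickle
from scipy.optimize import least_squares
def proj(s,P):
    T=np.linalg.inv(s["cam_to_world"]);p=(T[:3,:3]@np.atleast_2d(P).T).T+T[:3,3]
    u=(s["intrinsics"]@p.T).T;return u[:,:2]/u[:,2:]
def onz(s,uv,z):
    r=s["cam_to_world"][:3,:3]@np.linalg.solve(s["intrinsics"],[*uv,1]);o=s["cam_to_world"][:3,3]
    return o+r*(z-o[2])/r[2]
E
python3 - <<'E'
from h import *
d=pickle.load(open("d.pkl","rb"))
t,s=d["top"],d["side"]
c1=lambda p:np.array(p)/6.6+[234.6,129.6]
c2=lambda p:np.array(p)/6+[189.6,174.6]
L=[(t,[-.092,-.105,.168],c1((503,438))),(t,[0,0,.195],c1((241,284))),(t,[-.038*0+0,.052,.13],c1((133,337))),(t,[0,-.052,.13],c1((338,292))),
(s,[-.092,-.105,.168],c2((440,174))),(s,[0,0,.195],c2((498,57)))]
def tr(q,P):
    c,n=np.cos(q[2]),np.sin(q[2]);return np.array([q[0]+c*P[0]-n*P[1],q[1]+n*P[0]+c*P[1],P[2]])
f=lambda q:np.concatenate([proj(a,tr(q,P))[0]-u for a,P,u in L])
r=least_squares(f,[.55,-.05,.2],loss='soft_l1');print("stand",r.x,f(r.x).reshape(-1,2).round(1).tolist())
q=r.x
for P in([-.092,-.105,.168],[0,0,.195]):print(tr(q,P))
print("base corners",[ (tr(q,onz and P)).round(3).tolist() for P in ([.059,.062,0],)],[onz(t,c1(p),.006).round(3).tolist() for p in((97,325),(145,540),(375,485))])
print("pan",onz(t,c1((185,161)),.039))
K=np.array([(180,312),(273,316),(268,386),(174,380)])/1.5625-.2
W=[onz(t,k,.028) for k in K];print("tray",np.round(W,3),np.mean(W,0))
print("lid",onz(t,np.array((200,343))/1.5625-.2,.022))
for n,p,z in(("bluejar",(335,270),.1),("blue2",(350,226),.1),("tip",(545,345),.09),("marker",(350,364),.01),("kb",(480,258),.02)):print(n,onz(t,np.array(p)/1.5625-.2,z).round(3))
E
```

```text
stand [ 0.58053662 -0.11114238  0.2190462 ] [[-0.7, 0.4], [0.1, 0.3], [-0.2, 0.1], [0.2, 0.4], [1.1, 0.6], [0.8, 0.0]]
[ 0.51355131 -0.2336249   0.168     ]
[ 0.58053662 -0.11114238  0.195     ]
base corners [[0.625, -0.038, 0.0]] [[0.602, -0.043, 0.006], [0.487, -0.069, 0.006], [0.517, -0.19, 0.006]]
pan [ 0.68353295 -0.08823978  0.039     ]
tray [[0.52  0.415 0.028]
 [0.514 0.212 0.028]
 [0.361 0.216 0.028]
 [0.373 0.418 0.028]] [0.4419906  0.31503981 0.028     ]
lid [0.45349653 0.36875644 0.022     ]
bluejar [0.602 0.072 0.1  ]
blue2 [0.698 0.043 0.1  ]
tip [ 0.448 -0.369  0.09 ]
marker [0.412 0.042 0.01 ]
kb [ 0.651 -0.244  0.02 ]
```

```bash
cat > st.py <<'E'
from station import observe
import numpy as np
from scipy.spatial.transform import Rotation as R
o=observe();q=[.5805,-.1111,.219]
c,s=np.cos(q[2]),np.sin(q[2]);d=o["eef_pos"]-[q[0],q[1],0]
p=[c*d[0]+s*d[1],-s*d[0]+c*d[1],d[2]]
S=np.array([[c,-s,0],[s,c,0],[0,0,1]])
Rt=R.from_quat(o["ee_rot"]).as_matrix(); tgt=S@np.array([[0,1,0],[1,0,0],[0,0,-1.]])
e=R.from_matrix(Rt.T@tgt).as_rotvec()/.15
print("t%.2f"%o["clock"],"stand xyz mm",np.round(np.array(p)*1000,1),"world",o["eef_pos"].round(3),"rotneeded(units)",e.round(2),"F",(S.T@o["force"]).round(1),"w %.2f g %.1f"%(o["gripper_width"],o["grip_force"]),"cradle %.2f"%(np.arctan2(p[2]+.002-.13,-p[0])*-1+0 if 0 else np.arctan2(p[2]+.002-.13,-p[0])-.3927),"r %.1f"%(1e3*np.hypot(p[0],p[2]-.128)))
E
python3 st.py
python3 - <<'E'
from h import *
d=pickle.load(open("d.pkl","rb"))
for a,b in(((475,208),(507,340)),((497,118),(535,205))):
    f=lambda X:np.r_[proj(d["top"],X)[0]-np.array(a)/1.5625,proj(d["side"],X)[0]-np.array(b)/1.5625]
    r=least_squares(f,[.8,-.3,.2]);print("monitor corner",r.x,r.cost)
E
python3 -m crank '[[1,0,0,0,0,0,1],[1,0,0,0,0,0,1],[1,0,0,0,0,0,1],[1,0,0,0,0,0,1],[1,0,0,0,0,0,1]]' 40
python3 st.py
```

```text
t0.15 stand xyz mm [-170.8  704.9  247.6] world [0.261 0.54  0.248] rotneeded(units) [-0.01  0.    6.01] F [-0.6  0.3 -1.4] w 1.00 g 0.0 cradle 0.22 r 208.5
monitor corner [ 0.74370977 -0.22649032  0.09000538] 0.008145921223297142
monitor corner [ 0.79654836 -0.22516673  0.40614653] 5.15743632367335
clock: 0.78
eef_pos: [0.2607, 0.54, 0.2479]
ee_rot: [0.567, 0.824, -0.0, 0.0]
force: [-0.2, -0.1, -0.7]
gripper_width: 0.998
grip_force: 0.0
t0.78 stand xyz mm [-170.7  705.1  247.9] world [0.261 0.54  0.248] rotneeded(units) [-0.    0.    0.98] F [-0.2 -0.  -0.7] w 1.00 g 0.0 cradle 0.22 r 208.6
```

```bash
python3 -m crank '[[1,0,0.5,0,0,0,0.98],[1,-1,0.9,0,0,0,0],[1,-1,0.9,0,0,0,0],[1,-1,0.9,0,0,0,0],[1,-1,0,0,0,0,0]]' >/dev/null
for i in 1 2 3 4 5; do python3 -m crank '[[1,-1,0,0,0,0,0],[1,-1,0,0,0,0,0],[1,-1,0,0,0,0,0],[1,-1,0,0,0,0,0],[1,-1,0,0,0,0,0]]' >/dev/null; done
python3 -m crank '[[1,-1,0,0,0,0,0],[1,-1,0,0,0,0,0],[1,0,0,0,0,0,0],[1,0,0,0,0,0,0]]' >/dev/null
python3 st.py
python3 - <<'E'
from station import *
import cv2
s=snapshot("wrist");cv2.imwrite("pics/w1.png",cv2.resize(s["image"][:,:,::-1],(800,600)))
E
```

```text
t5.03 stand xyz mm [-87.2 -66.7 248.1] world [ 0.51  -0.195  0.248] rotneeded(units) [-0.   -0.01  0.03] F [ 0.3 -0.4 -0.4] w 1.00 g 0.0 cradle 0.55 r 148.4
```

View pics/w1.png

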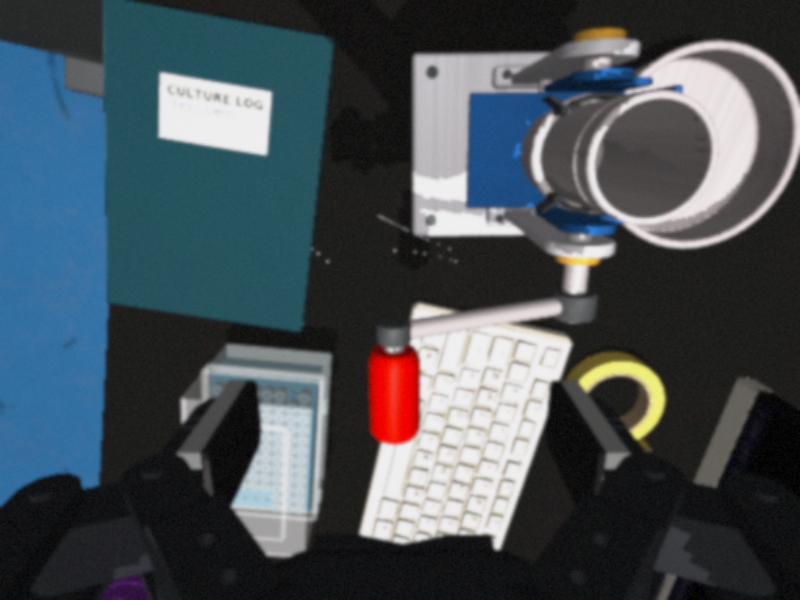

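The wrist view shows the handle centred at (394,394), between the open fingers, with the jar rim at (652,157). I'll refine the stand pose with it.

```bash
python3 - <<'E'
from h import *
from station import snapshot
d=pickle.load(open("d.pkl","rb"));t,s=d["top"],d["side"];w=snapshot("wrist")
c1=lambda p:np.array(p)/6.6+[234.6,129.6]
c2=lambda p:np.array(p)/6+[189.6,174.6]
c3=lambda p:np.array(p)/1.5625-.2
L=[(t,[-.092,-.105,.168],c1((503,438))),(t,[0,0,.195],c1((241,284))),(t,[0,.052,.13],c1((133,337))),(t,[0,-.052,.13],c1((338,292))),
(s,[-.092,-.105,.168],c2((440,174))),(s,[0,0,.195],c2((498,57))),
(w,[-.092,-.105,.168],c3((394,394))),(w,[0,0,.195],c3((652,157))),(w,[0,-.052,.13],c3((577,263))),(w,[0,.052,.13],c3((600,31)))]
def tr(q,P):
    c,n=np.cos(q[2]),np.sin(q[2]);return np.array([q[0]+c*P[0]-n*P[1],q[1]+n*P[0]+c*P[1],P[2]])
f=lambda q:np.concatenate([proj(a,tr(q,P))[0]-u for a,P,u in L])
for LL in (L,L[6:]):
    L=LL;r=least_squares(f,[.58,-.11,.2],loss='soft_l1');print("stand",r.x,f(r.x).reshape(-1,2).round(1).tolist())
E
```

```text
stand [ 0.5803745  -0.10709766  0.22936065] [[-1.8, 0.0], [-1.2, 0.4], [-1.5, 0.3], [-1.1, 0.3], [1.2, 0.2], [0.5, -0.3], [0.8, -2.2], [0.2, 2.1], [-0.7, -1.9], [-0.6, 1.4]]
stand [ 0.58022925 -0.10660699  0.23060992] [[0.9, -2.7], [0.3, 1.1], [-0.6, -2.5], [-0.7, 0.6]]
```

```bash
sed -i 's/q=\[.*\]$/q=[.5803,-.1088,.224]/' st.py; python3 st.py
python3 -m crank '[[1,-1,-0.15,0.3,0,0,0],[1,-0.6,-0.1,1,0,0,0],[1,0,0,1,0,0,0],[1,0,0,1,0,0,0],[1,0,0,0,0,0,0]]' >/dev/null
python3 st.py
python3 -m crank '[[0.2,0,0,0,0,0,0],[0.1,0,0,0,0,0,0],[0,0,0,0,0,0,0],[0,0,0,0,0,0,0]]' 40 >/dev/null
python3 st.py
```

```text
t5.12 stand xyz mm [-87.6 -68.4 248.2] world [ 0.51  -0.195  0.248] rotneeded(units) [-0. -0.  0.] F [-0.9  0.1 -0.3] w 1.00 g 0.0 cradle 0.55 r 148.8
t5.75 stand xyz mm [ -94.8 -107.5  164.2] world [ 0.512 -0.235  0.164] rotneeded(units) [-0.02 -0.02  0.  ] F [-0.5 -0.6  0.2] w 1.00 g 0.0 cradle -0.03 r 101.5
t6.25 stand xyz mm [ -92.  -109.7  166.8] world [ 0.515 -0.236  0.167] rotneeded(units) [ 0.02  0.01 -0.  ] F [5.3 2.  1.4] w 0.27 g 39.4 cradle 0.01 r 99.9
```

```bash

python3 -m crank '[[0,0,0.285,-0.56,0,0,0],[0,0,0.37,-0.51,0,0,0],[0,0,0.445,-0.445,0,0,0],[0,0,0.51,-0.37,0,0,0],[0,0,0.56,-0.285,0,0,0]]' >/dev/null
python3 st.py
python3 -m crank '[[0,0,0.6,-0.195,0,0,0],[0,0,0.62,-0.1,0,0,0],[0,0,0.63,0,0,0,0],[0,0,0.62,0.1,0,0,0],[0,0,0,0,0,0,0]]' >/dev/null
python3 st.py
```

```text
t6.88 stand xyz mm [ -39.7 -109.3  220.3] world [ 0.566 -0.224  0.22 ] rotneeded(units) [-0.02 -0.    0.  ] F [-1.  -3.  -8.2] w 0.26 g 40.1 cradle 0.77 r 100.5
t7.50 stand xyz mm [  25.5 -109.   225.4] world [ 0.629 -0.209  0.225] rotneeded(units) [0.03 0.   0.01] F [3.2 2.7 3.1] w 0.27 g 41.2 cradle 1.43 r 100.7
```

```bash

python3 -m crank '[[0,0,0.2,0.06,0,0,0],[0,0,0.2,0.07,0,0,0],[0,0,0.195,0.08,0,0,0],[0,0,0.19,0.09,0,0,0],[0,0,0.185,0.1,0,0,0]]' >/dev/null
python3 st.py
python3 -m crank '[[0,0,0.09,0.055,0,0,0],[0,0,0.09,0.055,0,0,0],[0,0,0.09,0.06,0,0,0],[0,0,0.085,0.06,0,0,0],[0,0,0.085,0.065,0,0,0]]' >/dev/null
python3 -m crank '[[0,0,0.165,0.125,0,0,0],[0,0,0.16,0.135,0,0,0],[0,0,0.155,0.145,0,0,0],[0,0,0.145,0.15,0,0,0],[0,0,0,0,0,0,0]]' >/dev/null
python3 st.py
python3 - <<'E'
from station import *
import cv2,numpy as np
s=snapshot("top")["image"][130:220,235:335,::-1];w=snapshot("wrist")["image"][:220,250:,::-1]
a=cv2.resize(s,(440,396),interpolation=cv2.INTER_CUBIC);b=cv2.resize(w,(360,302))
o=np.zeros((396,800,3),np.uint8);o[:,:440]=a;o[:302,440:]=b;cv2.imwrite("pics/p1.png",o)
E
```

```text
t8.12 stand xyz mm [  47.9 -108.8  216.4] world [ 0.651 -0.204  0.216] rotneeded(units) [ 0.02 -0.   -0.  ] F [-0.   4.3  9.2] w 0.27 g 41.5 cradle 1.67 r 100.6
t9.38 stand xyz mm [  75.5 -108.7  194.5] world [ 0.678 -0.198  0.194] rotneeded(units) [ 0.03 -0.    0.  ] F [5.  3.7 4.1] w 0.26 g 41.2 cradle 2.03 r 100.6
```

View pics/p1.png

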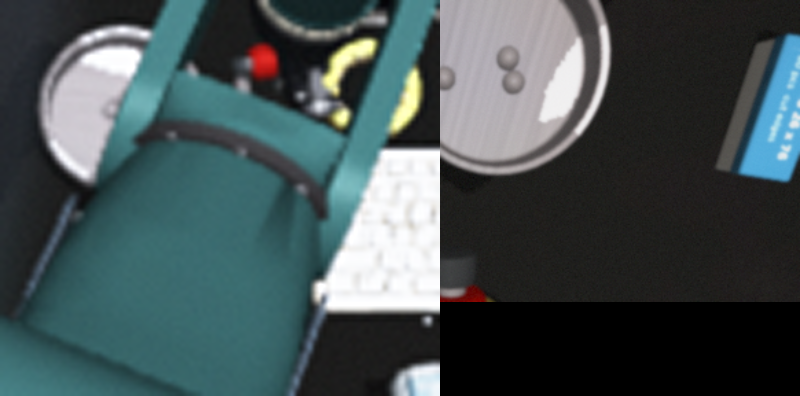

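Three balls are visible in the pan, at (508,58), (513,82) and (447,78). The fourth may be cut off at the left, so I'll view the full wrist picture.

```bash
python3 - <<'E'
from station import *
import cv2,numpy as np
cv2.imwrite("pics/p2.png",cv2.resize(snapshot("wrist")["image"][:200,60:420,::-1],(792,440)))
E
```

```text
(no output)
```

View pics/p2.png

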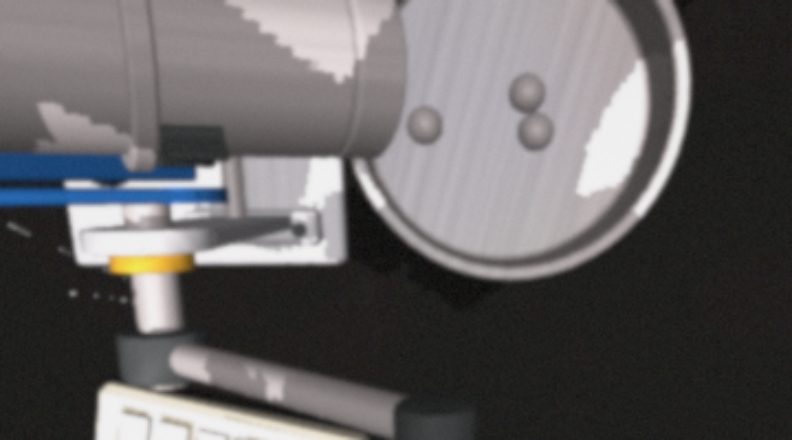

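Three balls show at (424,125), (527,94) and (535,131); the fourth is either hidden by the jar or still inside it. I'll tip further and look again.

```bash

python3 -m crank '[[0,0,0.13,0.16,0,0,0],[0,0,0.125,0.17,0,0,0],[0,0,0.115,0.175,0,0,0],[0,0,0.105,0.18,0,0,0],[0,0,0,0,0,0,0]]' >/dev/null
python3 -m crank '[[0,0,0,0,0,0,0],[0,0,0,0,0,0,0],[0,0,0,0,0,0,0]]' >/dev/null
python3 st.py
python3 - <<'E'
from station import *
import cv2,numpy as np
a=cv2.resize(snapshot("wrist")["image"][:200,60:420,::-1],(540,300))
b=cv2.resize(snapshot("side")["image"][200:240,250:320,::-1],(525,300),interpolation=cv2.INTER_CUBIC)
o=np.zeros((600,540,3),np.uint8);o[:300]=a;o[300:,:525]=b
cv2.imwrite("pics/p3.png",o)
E
```

```text
t10.53 stand xyz mm [  87.7 -108.6  177.2] world [ 0.69  -0.195  0.177] rotneeded(units) [ 0.04 -0.    0.  ] F [6.1 4.3 2. ] w 0.26 g 41.0 cradle 2.24 r 100.6
```

View pics/p3.png

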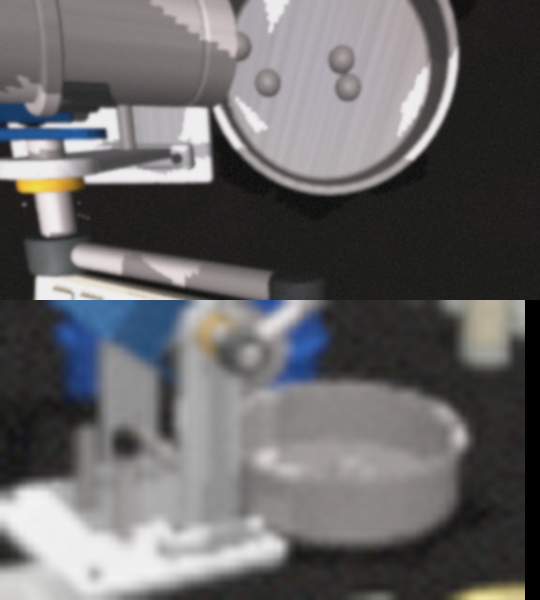

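All four balls are in the pan; the fourth is at (240,46), just beyond the jar's mouth. Now I'll lead the lever back.

```bash

python3 -m crank '[[0,0,-0.345,-0.525,0,0,0],[0,0,-0.425,-0.465,0,0,0],[0,0,-0.49,-0.39,0,0,0],[0,0,-0.545,-0.31,0,0,0],[0,0,-0.59,-0.22,0,0,0]]' >/dev/null
python3 st.py
python3 -m crank '[[0,0,-0.615,-0.125,0,0,0],[0,0,-0.625,-0.025,0,0,0],[0,0,-0.625,0.07,0,0,0],[0,0,-0.605,0.17,0,0,0],[0,0,-0.57,0.26,0,0,0]]' >/dev/null
python3 st.py
python3 -m crank '[[0,0,-0.525,0.345,0,0,0],[0,0,-0.465,0.425,0,0,0],[0,0,-0.39,0.49,0,0,0],[0,0,-0.15,0.27,0,0,0],[0,0,0,0,0,0,0]]' >/dev/null
python3 st.py
```

```text
t11.25 stand xyz mm [  26.8 -108.9  225.1] world [ 0.631 -0.209  0.225] rotneeded(units) [0.03 0.   0.  ] F [4.1 2.8 0. ] w 0.27 g 40.7 cradle 1.45 r 100.7
t11.88 stand xyz mm [ -51.3 -109.4  214.5] world [ 0.555 -0.227  0.214] rotneeded(units) [ 0.01 -0.   -0.  ] F [ 10.8   0.9 -10.5] w 0.27 g 40.0 cradle 0.64 r 100.6
t12.50 stand xyz mm [ -87.9 -109.6  176. ] world [ 0.519 -0.235  0.176] rotneeded(units) [ 0.02  0.   -0.01] F [11.7 -0.2 -9.5] w 0.26 g 40.2 cradle 0.11 r 100.2
```

```bash

python3 -m crank '[[0,0,-0.08,0.2,0,0,0],[0,0,-0.08,0.2,0,0,0],[0,0,-0.03,0.12,0,0,0],[0,0,0,0,0,0,0],[0,0,0,0,0,0,0]]' >/dev/null
python3 st.py
```

```text
t13.12 stand xyz mm [ -92.1 -109.8  166.5] world [ 0.515 -0.236  0.166] rotneeded(units) [ 0.03  0.01 -0.  ] F [ 6.4  6.2 15.5] w 0.27 g 42.6 cradle 0.00 r 99.8
```

```bash

python3 -m crank '[[1,0,0,0,0,0,0],[1,0,0,0,0,0,0],[1,0,0,0,0,0,0],[1,0,0,-0.5,0,0,0],[1,0,0,-1,0,0,0]]' >/dev/null
python3 -m crank '[[1,0,0,-1,0,0,0],[1,0,0.3,-1,0,0,0],[1,1,0.9,-0.5,0,0,0],[1,1,0.9,0,0,0,0],[1,1,0.9,0,0,0,0]]' >/dev/null
python3 -m crank '[[1,1,0.7,0,0,0,0],[1,0.35,0,0,0,0,0],[1,0,0,0,0,0,0],[1,0,0,0,0,0,0]]' >/dev/null
python3 st.py
python3 - <<'E'
from station import *
import cv2,numpy as np
cv2.imwrite("pics/p4.png",cv2.resize(snapshot("wrist")["image"][:,:,::-1],(800,600)))
E
```

```text
t14.88 stand xyz mm [ -1.9  -1.4 264.5] world [ 0.579 -0.111  0.265] rotneeded(units) [-0.  0. -0.] F [-0.3 -0.1  0.2] w 1.00 g 0.0 cradle 1.16 r 136.5
```

View pics/p4.png

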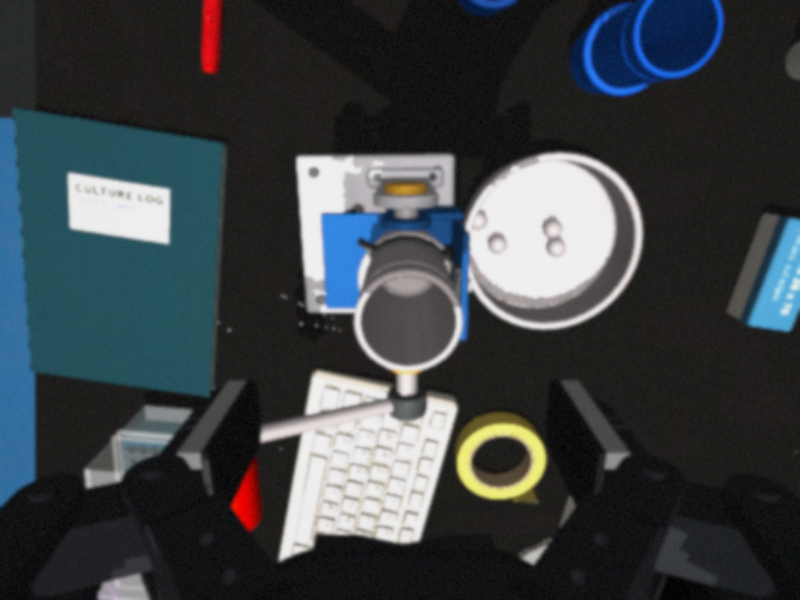

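All four balls are in the pan, at (478,220), (497,243), (552,228) and (556,246). The cradle is upright and the jar is empty, with its rim centred at (408,322) between the fingers.

```bash
python3 - <<'E'
from h import *
from station import snapshot
w=snapshot("wrist");p=onz(w,np.array((408,322))/1.5625-.2,.195);d=p-[.5803,-.1088,.195];c,s=np.cos(.224),np.sin(.224)
print(c*d[0]+s*d[1],-s*d[0]+c*d[1])
E
python3 -m crank '[[1,0.05,0.08,0.9,0,0,0],[1,0,0,0.9,0,0,0],[1,0,0,0.9,0,0,0],[1,0,0,0.95,0,0,0],[1,0,0,0,0,0,0]]' >/dev/null; python3 st.py
```

```text
0.000770022723585555 0.0013607653615683426
t15.60 stand xyz mm [ -0.9   0.8 171.3] world [ 0.579 -0.108  0.171] rotneeded(units) [-0.03 -0.01 -0.01] F [0.2 1.1 0.7] w 1.00 g 0.0 cradle 1.16 r 43.3
```

```bash

python3 -m crank '[[0,0,0,0,0,0,0],[0,0,0,0,0,0,0],[0,0,0,0,0,0,0],[0,0,0,0,0,0,0],[0,0,0,0,0,0,0]]' 90 >/dev/null; python3 st.py
python3 -m crank '[[0,0,-0.2,0,0,0,0],[0,0,-0.3,0,0,0,0],[0,0,-0.3,0,0,0,0],[0,0,-0.3,0,0,0,0],[0,0,-0.3,0,0,0,0]]' >/dev/null; python3 st.py
```

```text
t16.23 stand xyz mm [7.000e-01 1.000e-01 1.746e+02] world [ 0.581 -0.109  0.175] rotneeded(units) [0.   0.01 0.  ] F [-2.7 -0.2  5.5] w 0.52 g 92.1 cradle 1.19 r 46.6
t16.85 stand xyz mm [-3.240e+01 -1.000e-01  1.746e+02] world [ 0.549 -0.116  0.175] rotneeded(units) [0.03 0.01 0.  ] F [3.4 0.3 6.8] w 0.53 g 95.2 cradle 0.57 r 56.8
```

```bash

python3 -m crank '[[0,0,-0.6,0,0,0,0],[0,0,-0.7,0,0,0,0],[0,0,-0.8,0,0,0,0],[0,0,-0.8,-0.1,0,0,0],[0,0.3,0,-0.3,0,0,0]]' >/dev/null; python3 st.py
python3 -m crank '[[0,0.8,0,-0.2,0,0,0],[0,1,0,0,0,0,0],[0,1,0,0,0,0,0],[0,1,0,0,0,0,0],[0,1,0,0,0,0,0]]' >/dev/null; 
python3 -m crank '[[0,1,0,0,0,0,0],[0,1,0,0,0,0,0],[0,1,0.3,0,0,0,0],[0,1,0.4,0,0,0,0],[0,1,0.4,0,0,0,0]]' >/dev/null; 
python3 -m crank '[[0,1,0.4,0,0,0,0],[0,1,0.4,0,0,0,0],[0,1,0.3,0,0,0,0],[0,1,0,0,0,0,0],[0,0.8,0,0,0,0,0]]' >/dev/null; python3 st.py
python3 -m crank '[[0,0.3,0,0,0,0,0],[0,0,0,0,0,0,0]]' >/dev/null; python3 st.py
python3 - <<'E'
from station import *
import cv2,numpy as np
cv2.imwrite("pics/p5.png",cv2.resize(snapshot("wrist")["image"][:,:,::-1],(800,600)))
E
```

```text
t17.48 stand xyz mm [-109.9    9.1  182.4] world [ 0.471 -0.124  0.182] rotneeded(units) [-0.03 -0.01 -0.01] F [-0.  -0.3 -2.2] w 0.53 g 94.2 cradle 0.07 r 122.6
t19.35 stand xyz mm [-52.3 375.6 188.2] world [0.446 0.246 0.188] rotneeded(units) [-0.   -0.    0.01] F [ 0.7 -0.  -3. ] w 0.53 g 94.2 cradle 0.46 r 79.7
t19.60 stand xyz mm [-52.1 381.4 188.1] world [0.445 0.252 0.188] rotneeded(units) [-0.    0.    0.01] F [-1.1  0.  -2. ] w 0.53 g 94.2 cradle 0.46 r 79.5
```

View pics/p5.png

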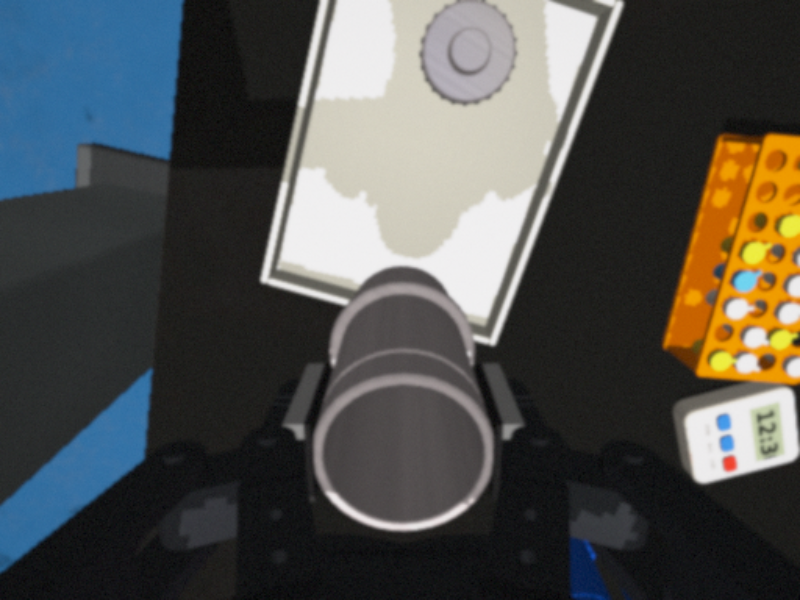

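The jar is held upright. The tray's near corners are at (265,280) and (493,343), the far-right corner at (620,3), and the lid at (468,52).

```bash
python3 - <<'E'
from h import *
from station import snapshot
w=snapshot("wrist");a,b,c=[onz(w,np.array(p)/1.5625-.2,.028) for p in((265,280),(493,343),(620,3))]
u=(b-a)/np.linalg.norm(b-a);v=(c-b)/np.linalg.norm(c-b);print(a,b,c,np.linalg.norm(b-a),np.linalg.norm(c-b))
spot=(a+b)/2+v*.055;print("spot",spot);d=spot-[.5803,-.1088,0];C,S=np.cos(.224),np.sin(.224)
print("stand",C*d[0]+S*d[1],-S*d[0]+C*d[1])
E
```

```text
[0.36536477 0.22787161 0.028     ] [0.51098785 0.21879362 0.028     ] [0.52232476 0.41569238 0.028     ] 0.14590575938227163 0.19722486605032952
spot [0.44133783 0.27824168 0.028     ]
stand -0.04951630842360981 0.40823997603893813
```

```bash

python3 -m crank '[[0,0.5,0.05,0.3,0,0,0],[0,0.45,0,0.7,0,0,0],[0,0,0,0.8,0,0,0],[0,0,0,0.8,0,0,0],[0,0,0,0.7,0,0,0]]' >/dev/null; python3 st.py
python3 -m crank '[[0,0,0,0.2,0,0,0],[0,0,0,0.12,0,0,0],[0,0,0,0.05,0,0,0]]' >/dev/null; python3 st.py
```

```text
t20.32 stand xyz mm [-50.7 404.6 104.3] world [0.441 0.274 0.104] rotneeded(units) [-0.   -0.   -0.01] F [ 0.3  0.3 -3. ] w 0.52 g 94.3 cradle -0.83 r 55.9
t20.70 stand xyz mm [-50.1 404.5  96.6] world [0.442 0.274 0.097] rotneeded(units) [ 0.01 -0.   -0.  ] F [-0.2 -0.6 -3.1] w 0.52 g 94.3 cradle -0.95 r 59.1
```

```bash

python3 -m crank '[[0,0,0,0.12,0,0,0],[0,0,0,0.1,0,0,0],[0,0,0,0,0,0,0]]' >/dev/null; python3 st.py
python3 -m crank '[[0,0,0,0.06,0,0,0],[0,0,0,0.04,0,0,0],[0,0,0,0,0,0,0]]' >/dev/null; python3 st.py
```

```text
t21.07 stand xyz mm [-50.7 404.4  90.7] world [0.441 0.274 0.091] rotneeded(units) [-0.  0. -0.] F [ 0.5  0.1 -2.3] w 0.52 g 94.3 cradle -1.03 r 62.9
t21.45 stand xyz mm [-50.5 404.4  88.7] world [0.441 0.274 0.089] rotneeded(units) [ 0. -0. -0.] F [-1.4 -0.1  3.6] w 0.52 g 95.1 cradle -1.05 r 64.0
```

```bash

python3 -m crank '[[0.6,0,0,0,0,0,0],[0.8,0,0,0,0,0,0],[1,0,0,0,0,0,0],[1,0,0,0,0,0,0],[1,0,0,-0.3,0,0,0]]' 20 >/dev/null; python3 st.py
python3 -m crank '[[1,0,0,-0.7,0,0,0],[1,0,0,-1,0,0,0],[1,0,0,-1,0,0,0],[1,0,0,-1,0,0,0],[1,0,0,-1,0,0,0]]' >/dev/null
python3 -m crank '[[1,0,0,-1,0,0,0],[1,0,0,-1,0,0,0],[1,-1,0,0,0,0,0],[1,-1,0,0,0,0,0],[1,0,0,0,0,0,0]]' >/dev/null; python3 st.py
python3 - <<'E'
from station import *
import cv2,numpy as np
a=cv2.resize(snapshot("wrist")["image"][:,:,::-1],(512,384));b=cv2.resize(snapshot("side")["image"][160:250,190:320,::-1],(288,200),interpolation=cv2.INTER_CUBIC)
o=np.zeros((384,800,3),np.uint8);o[:,:512]=a;o[:200,512:]=b;cv2.imwrite("pics/p6.png",o)
E
```

```text
t22.07 stand xyz mm [-51.  404.3  95.6] world [0.441 0.274 0.096] rotneeded(units) [-0.01  0.   -0.  ] F [ 0.5 -0.1  0.1] w 1.00 g 0.0 cradle -0.96 r 60.4
t23.32 stand xyz mm [-50.6 353.4 263.8] world [0.452 0.224 0.264] rotneeded(units) [ 0.    0.   -0.01] F [ 0.5  0.  -0. ] w 1.00 g 0.0 cradle 0.82 r 145.0
```

View pics/p6.png

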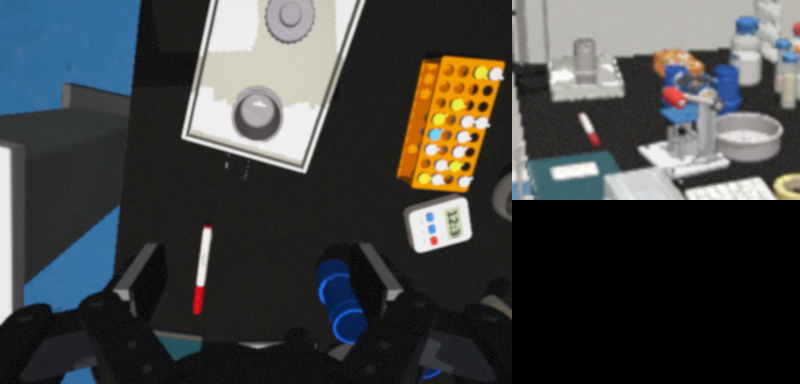

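The jar stands upright on the tray floor at (257,113), the cradle is upright, the balls are in the pan, and the gripper is clear.

```bash
python3 -c "
from station import *
print(sign_off())"
```

```text
the job is handed in; nothing more can be done
None
```

I handed the job in at about 23.5 s of the 61 s allowed: all four balls are in the pan, the cradle is back on its stop, and the empty jar stands upright in the free half of the wash tray, as the last pictures show; `sign_off()` returned no verdict.

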